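Snap a wire spool onto its bench holder

ROBOT

A 7-joint arm with a two-finger parallel gripper is mounted at the origin on a cart in front of the work surface, level with it; the furniture and walls round the work are solid. World frame = base frame: x ahead of the robot, y to its left, z up, the work surface at z = 0. Lengths are in mm, angles in rad, forces in N, time in s.
With the tool pointing down it reaches from about 425 to 875 mm from the base axis. Payload 4.7 kg.
Tool frame: the origin (TCP) lies midway between the tips of the shut fingers; the grasp point (between the pads) lies 19 mm behind it; z points along the fingers, y is the line along which they close (so a half turn about z gives the same grasp; the last joint's range is limited). The gripper opens to 87 mm and grips with 3 to 60 N. Pads are 19 mm wide; open, the fingers measure 117 mm over their backs; the gripper's body (75 mm by 190 mm) begins 51 mm behind the grasp point.
Start: joints at [1.136, 0.321, -0.07, 1.45, 0.023, 1.371, -0.057], TCP at [282.009, -585.659, 222.587] pointing down, gripper open.
Joint ranges: [-2.86, 2.86], [-0.3, 2.09], [-1.38, 1.24], [0.06, 2.45], [-1.56, 4.7], [0.09, 2.05], [-2.69, 2.69]. Speed limits (rad/s): [2.57, 2.57, 3.14, 3.14, 3.14, 3.14, 3.14].

INTERFACE

Orientations are given as a rotation vector (axis times angle).
In Python, from rig import readout, imaging, job gives the robot as it stands.
- The arm moves only by the shell command python3 -m creep 'ROWS' [FORCE]. ROWS is JSON, a list of rows, each a list of 7 numbers: the shift along the tool's x, y, z in m, then the turn, a rotation vector about the tool's x, y, z in rad, then the opening, from 0 (shut) to 1 (fully open). In form: [[dx, dy, dz, ax, ay, az, hand], ...]. A call has 1 to 5 rows; each row is the pose to reach, as a shift and turn from the pose commanded when the call began, along the tool's axes at that moment; what a row does not reach only later rows make up. A row lasts 1/12 s, in which the tool goes at most 41.7 mm and 7.16 degrees, less where a joint would pass 70% of its speed; a pose out of reach is approached as far as the arm can. A call with a gripper value outside its range is refused whole. The fingers move at their own pace and stop on an object; FORCE is the grip in N (left out, the last holds). Time passes only in rows, so rows that repeat a pose let the fingers close. It gives the time, the measured TCP pose, the force, the opening and the grip force at its end, in the units of the state.
- readout.observe(): the state, without advancing time (a new reading comes with each control period).
- imaging.capture(name): name is "side" or "top"; returns the picture (420x560x3 uint8, blue, green, red); there is no depth.
- imaging.camera_params(name): a dict with "vertical_fov" (degrees; the focal length in pixels is half the picture's height over the tangent of half this angle, whatever the lens; pixels are square), "cx", "cy" (the principal point, pixels), "pose" (4x4, takes a point from camera to world coordinates). Camera axes: x right, y up, looking along -z (the intrinsics and any distortion apply to the point x, -y, -z); pixel columns grow to the right and rows downward; lengths in mm; the calibration is good to about 2 mm. A picture is of the moment at which its call begins. camera_params takes no time and is no camera call.
- job.close_job(): hands the job in; it is judged then, once.
The state is a dict: "clock": time; "joints": joint angles; "joint_velocities": joint speeds; "joint_efforts": joint torques, N m; "eef_pos": TCP position; "ee_rot": TCP orientation; "contact_force": force on the tool from outside, world axes, zero at the start; "wrist_torque": the same for the moment, N m; "grip_width": opening from 0.0 (shut) to 1.0 (fully open); "finger_force": force on a finger pad.
Only numpy, scipy, OpenCV 4.12 (cv2) and the standard library are available. Lean on these libraries where they do the work, as an engineer would, in place of code of your own. Each camera call takes 0.05 s, during which the arm holds its last target. There are 200 camera calls.

TASK

Take the blue wire spool out of its grey stock trough, put it down on the bench and let go, then take it again another way, turn it so that its bore is upright, and mount it on the spindle of the green spool holder. Press it gently down past both yellow spring clips until they snap over its lower flange and it sits fully home, then let go; leave the bottle, the cork foot and the roll of tape where they are.

Things in the scene. Friction and masses are not known exactly. Their poses are not given: they have to be found in the camera images.
- spool: Wire spool, 220 g: two blue eight-sided flanges (52 mm over flats, 56 over corners, 5 thick), rigid copper winding 40 mm in diameter between; 40 mm wide; 17 mm through bore. Origin at its centre; y is the spool axis (ends alike, either may be up); x, z square to flats. Starts lying on a flat in the trough. On the bench it lies on a flat without rolling (centre 26 mm up) or stands (20 mm up).
- trough: Grey stock trough, fixed. Origin on the bench under its middle; the spool lies along its y, centre 30 mm up (floor 4 mm). Walls 50 mm high, 4 mm thick, 58 mm apart inside (x) hug the spool's flanks: no finger fits there. The ends (56 mm apart inside, y) have only a lip 12 mm high, 4 mm thick: grip the two flange faces (40 mm, along y) from above there and lift straight out.
- holder: Green spool holder, fixed: base 80 (x) by 120 (y) by 8 mm. Origin on the bench under the upright spindle, z up. The steel spindle, 14.6 mm in diameter, rises from a 42 mm seat disc (top 12 mm up) to 62 mm up; its last 3 mm taper to 11 mm. Yellow spring clips, 12 mm wide, 9 to 32 mm up, face inward at +y and -y; sloping noses reach in to 24 mm from the axis. Never press over 40 N.
- seat (a point): Centre of the seat disc's top, 12 mm above the bench, on the spindle axis, axes as the holder's. With the spool home, its centre is 20 mm above this point, at any turn about the spindle.
- clip_a (a joint): Outward travel (m) of the +y clip: 0 sprung in (free, or snapped over the flange), at most 0.007. A flange pressed down pushes both clips out from 11 to 15 mm above home (by the turn of its corners), with a peak of some 10 to 20 N in all; they snap back over it about 3 mm above home.
- clip_b (a joint): The same for the clip on the holder's -y side.
- dropper_bottle: White dropper bottle with a red tip, 38 mm in diameter, 106 mm high, origin under its middle, on the bench. Leave alone.
- cork_foot: Dark round tapered foot, 32 mm in diameter, 24 mm high, origin under its middle, on the bench. Leave alone.
- tape_black: Roll of black tape lying flat, 61 mm in diameter, 18 mm high, origin under its middle, on the bench. Leave alone.
Not all that is in view belongs to the job. What is shaped like the holder but purple is not meant.

How it is judged (in metres and radians):
On the way:
1. the spool has been taken out of the trough, put down on the bench off the holder, and let go (horizontal distance between spool and trough above 0.07 m and horizontal distance between spool and holder above 0.06 m and height (world z) of spool below 0.06 m and contact force between spool and the fingers below 0.05 N and linear speed of spool below 0.03 m/s), for 0.2 s.
At the end, for the whole second after the job is handed in: The spool is at rest on the spindle (centre within 3 mm of its axis, spool axis within 4 degrees of it), fully home on the seat (within 2 mm), with both clips sprung back in over the lower flange (each within 1.5 mm of its free position), and let go (horizontal distance between spool and seat below 0.003 m and z of spool in the frame of seat between 0.017 and 0.022 m and angle between the y axis of spool and the z axis of seat, either way round below 0.07 rad and value of joint each of clip_a, clip_b below 0.0015 m and linear speed of spool below 0.02 m/s); the robot touches nothing.
It fails at once if the spool is forced against the holder with more than 40 N (contact force between spool and holder above 40 N).
It fails at once if the bottle, the cork foot or the tape is moved by more than 3 cm (distance of any of dropper_bottle, cork_foot, tape_black from where it was at the start of the episode above 0.03 m).
It also fails if it takes over 72 s, if anything falls off the work surface, if the arm or the gripper's body presses on something with over 40 N, if the wrist force passes 120 N, or if a joint passes its speed limit or range.

## Working session

There is one attempt and no reset: what is moved stays moved. The work goes in short steps, Python scripts to look and compute and a shell command to move; the robot and the scene stay as the last step left them, time stands still between calls to the robot, and variables do not carry over. Pictures are saved under pics/ and viewed, at most 10 in all, crops included, and the job is handed in when it is done.

```bash
ls; mkdir -p pics
python3 - <<'E'
from rig import readout, imaging
import cv2
for n in("side","top"):
    im=imaging.capture(n); cv2.imwrite(f"pics/{n}0.png",im)
    p=imaging.camera_params(n); print(n,p)
print(readout.observe())
E
```

```text
pics
side {'vertical_fov': 56.72902353211648, 'cx': 283.2802924518298, 'cy': 208.4247412988724, 'pose': array([[-9.36801172e-01,  2.17297651e-01, -2.74199371e-01,
         2.01343623e+02],
       [-3.49104180e-01, -5.29018276e-01,  7.73476525e-01,
         7.78733062e+02],
       [ 2.30181534e-02,  8.20317862e-01,  5.71444460e-01,
         7.74367902e+02],
       [ 0.00000000e+00,  0.00000000e+00,  0.00000000e+00,
         1.00000000e+00]])}
top {'vertical_fov': 49.517301877565124, 'cx': 277.6058209950443, 'cy': 207.4726697564179, 'pose': array([[ 2.26826573e-02,  9.86655689e-01, -1.61232900e-01,
         2.81965305e+02],
       [-9.99709553e-01,  2.10714071e-02, -1.16964058e-02,
        -1.78414017e+02],
       [-8.14292122e-03,  1.61451376e-01,  9.86847073e-01,
         1.50879507e+03],
       [ 0.00000000e+00,  0.00000000e+00,  0.00000000e+00,
         1.00000000e+00]])}
{'clock': 0.1, 'joints': array([ 1.136116  ,  0.32176672, -0.0700785 ,  1.45151696,  0.02263071,
        1.37079729, -0.05691949]), 'joint_velocities': array([ 2.06813055e-03, -1.68182271e-03,  1.97237335e-03, -3.26146912e-03,
       -5.33210024e-05,  4.34433726e-04,  2.17087049e-04]), 'joint_efforts': array([ 2.54874822e-04, -4.92575455e+01, -4.05490408e-01, -3.13395989e+01,
       -6.39081490e-02,  3.95859755e-02,  7.40895030e-05]), 'eef_pos': array([ 281.74929676, -585.23152792,  221.57734879]), 'ee_rot': array([-3.06124345e+00, -6.98691400e-01,  7.81369527e-04]), 'contact_force': array([ 0.73495107, -0.33771825,  0.63696503]), 'wrist_torque': array([ 0.00788944, -0.01467453,  0.02099275]), 'finger_force': 0.0, 'grip_width': 1.0010605911428796}
```

View pics/side0.png

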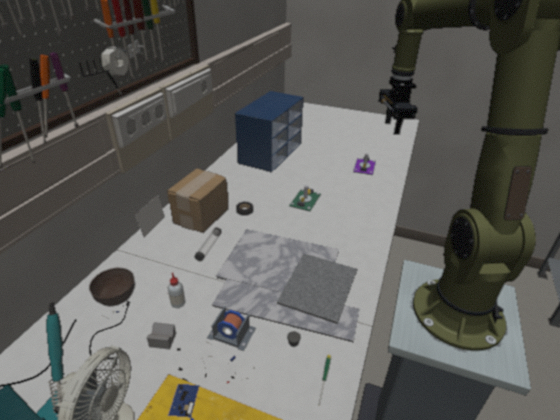

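View pics/top0.png

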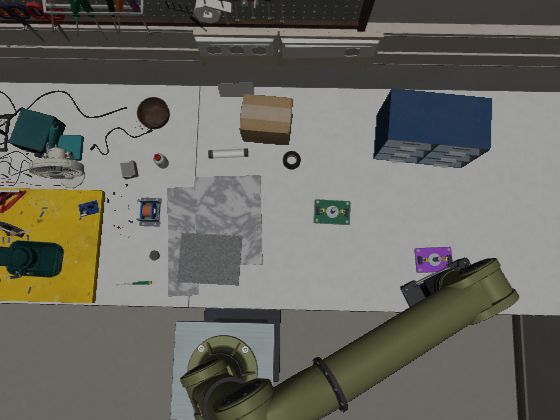

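Top view: the spool in its trough is at (149,211), and at (232,322) in the side view. Other blue things are the navy box (435,127) and the blue board (90,208). The green holder is at (332,211) top and (306,198) side; the purple decoy is at (434,260). Bottle (160,159), cork foot (154,255) and tape (291,160) are all top-view pixels. By the description I choose (149,211) and (332,211), and will check both in one crop.

```bash
cat > h.py <<'E'
import numpy as np, cv2
from rig import readout, imaging
from scipy.spatial.transform import Rotation as R
P={n:imaging.camera_params(n) for n in("side","top")}
F={n:210/np.tan(np.radians(P[n]["vertical_fov"])/2) for n in P}
def ray(n,u,v):
    p=P[n];d=np.array([(u-p["cx"])/F[n],-(v-p["cy"])/F[n],-1]);M=p["pose"]
    return M[:3,3],M[:3,:3]@d
def plane(n,u,v,z):
    o,d=ray(n,u,v);return o+d*(z-o[2])/d[2]
def proj(n,X):
    p=P[n];M=p["pose"];c=M[:3,:3].T@(np.asarray(X,float)-M[:3,3])
    return np.array([p["cx"]-F[n]*c[0]/c[2],p["cy"]+F[n]*c[1]/c[2]])
def tri(a,b):
    o1,d1=ray("side",*a);o2,d2=ray("top",*b)
    s=np.linalg.lstsq(np.c_[d1,-d2],o2-o1,rcond=None)[0]
    x,y=o1+d1*s[0],o2+d2*s[1];return (x+y)/2,np.linalg.norm(x-y)
def mask(im,lo,hi,box):
    h=cv2.inRange(cv2.cvtColor(im,cv2.COLOR_BGR2HSV),np.array(lo),np.array(hi))
    m=np.zeros_like(h);x0,y0,x1,y1=box;m[y0:y1,x0:x1]=h[y0:y1,x0:x1];return m
def cents(m,a=3):
    n,l,s,c=cv2.connectedComponentsWithStats(m)
    return [(int(s[i,4]),c[i].round(1).tolist(),s[i,:4].tolist()) for i in range(1,n) if s[i,4]>=a]
E
python3 - <<'E'
from h import *
t=cv2.imread("pics/top0.png");s=cv2.imread("pics/side0.png")
def c(im,x,y,r=26): return cv2.resize(im[y-r:y+r,x-r:x+r],(390,290 and 290+100),interpolation=cv2.INTER_CUBIC)
a=np.hstack([c(t,149,211),c(t,332,211)]);b=np.hstack([c(s,232,326),c(s,306,198)])
cv2.imwrite("pics/crop0.png",cv2.resize(np.vstack([a,b]),(600,600)))
for n,im,bx,gx in(("top",t,(130,190,170,232),(308,192,358,232)),("side",s,(200,295,265,355),(285,180,325,215))):
    print(n,"blue",cents(mask(im,(95,110,40),(130,255,255),bx)))
    print(n,"green",cents(mask(im,(45,70,20),(90,255,255),gx),20))
    m=mask(im,(45,70,20),(90,255,255),gx)
    k=max(cv2.findContours(m,0,2)[0],key=cv2.contourArea);k=cv2.convexHull(k)
    bp=cv2.boxPoints(cv2.minAreaRect(k)); print(cv2.minAreaRect(k))
    q=cv2.approxPolyDP(k,3,True)[:,0]; 
    for p in q: print(p,plane(n,*p,8).round(1))
    print("yellow",cents(mask(im,(20,100,80),(34,255,255),gx)))
    for b,z in((mask(im,(95,110,40),(130,255,255),bx),35),):
        print("blue mean",plane(n,*np.argwhere(b)[:,::-1].mean(0),z))
E
```

```text
top blue [(37, [141.4, 209.9], [140, 202, 5, 17]), (62, [152.9, 209.8], [151, 202, 6, 17])]
top green [(557, [331.6, 211.8], [314, 200, 36, 25])]
((331.80303955078125, 211.54461669921875), (35.61175537109375, 23.18646812438965), 3.1798300743103027)
[349 201] [ 554.2 -398.8    8. ]
[348 224] [ 476.6 -395.3    8. ]
[314 222] [ 480.9 -282.6    8. ]
[315 200] [ 555.2 -285.2    8. ]
yellow [(8, [323.9, 209.9], [323, 209, 3, 3]), (10, [340.9, 211.2], [340, 210, 3, 4])]
blue mean [505.11157738 263.61616563  35.        ]
side blue [(44, [234.3, 313.2], [225, 310, 19, 10]), (126, [226.6, 328.4], [218, 321, 19, 17])]
side green [(155, [305.4, 200.7], [293, 192, 26, 18])]
((305.0588073730469, 199.7647247314453), (22.798349380493164, 17.46256446838379), 14.03624439239502)
[300 192] [ 549.1 -381.     8. ]
[318 195] [ 481.9 -386.8    8. ]
[307 209] [ 492.1 -286.4    8. ]
[293 205] [ 544.9 -291.1    8. ]
yellow [(11, [308.6, 190.9], [308, 189, 3, 5]), (5, [302.4, 198.8], [302, 198, 2, 3])]
blue mean [509.16455318 267.45478053  35.        ]
```

View pics/crop0.png

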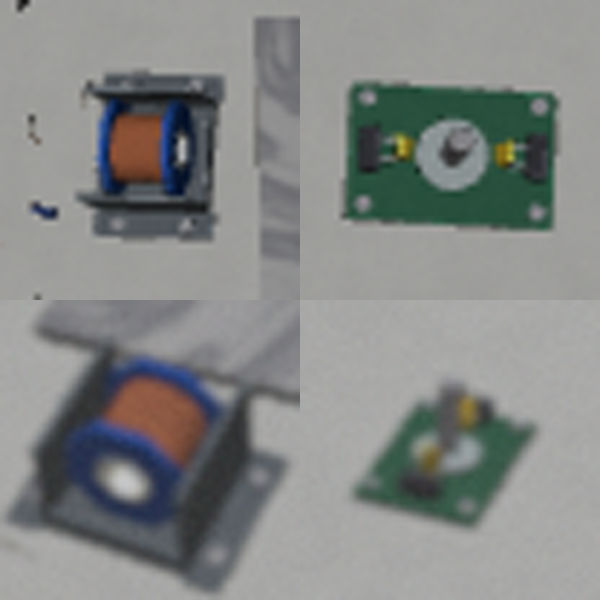

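Crop shows top-left the blue-flanged copper spool in the grey trough (axis along image horizontal, i.e. world y), top-right the green holder with yellow clips left and right and spindle; the bottom row shows the same two from the side camera. The choice is confirmed; now refining numbers.

Run:
```python
from h import *
t=cv2.imread("pics/top0.png");s=cv2.imread("pics/side0.png")
np.set_printoptions(precision=1,suppress=True)
def up(im,lo,hi,box,k=6):
    x0,y0,x1,y1=box
    c=cv2.resize(im[y0:y1,x0:x1],None,fx=k,fy=k,interpolation=cv2.INTER_CUBIC)
    m=cv2.inRange(cv2.cvtColor(c,cv2.COLOR_BGR2HSV),np.array(lo),np.array(hi))
    m=cv2.morphologyEx(m,cv2.MORPH_CLOSE,np.ones((5,5)))
    q=max(cv2.findContours(m,0,2)[0],key=cv2.contourArea)[:,0]
    return (q+.5)/k-.5+[x0,y0]
G=((45,70,20),(90,255,255))
q=up(t,*G,(308,192,358,232))
w=np.array([plane("top",*p,8)[:2] for p in q],np.float32); print("base top",cv2.minAreaRect(w))
q=up(s,*G,(285,180,325,215))
w=np.array([plane("side",*p,8)[:2] for p in q],np.float32); print("base side",cv2.minAreaRect(w))
C=((3,90,60),(18,255,255))
q=up(t,*C,(130,190,170,232)); w=np.array([plane("top",*p,48)[:2] for p in q],np.float32); print("copper top",cv2.minAreaRect(w))
B=((95,110,40),(130,255,255))
for bx in((130,190,147,232),(149,190,170,232)):
    q=up(t,*B,bx);w=np.array([plane("top",*p,56)[:2] for p in q]);print("flange top",w.min(0),w.max(0),w.mean(0))
q=up(s,*B,(214,318,242,342));(c,ax,an)=cv2.fitEllipse(q.astype(np.float32));print("side flange",c,ax,plane("side",*c,30))
print("bore",plane("side",227.7,330.9,30))
# yellow clips
for n,im,bx in(("top",t,(308,192,358,232)),("side",s,(285,180,325,215))):
    for a,c,_ in cents(mask(im,(20,100,80),(34,255,255),bx)): print("clip",n,plane(n,*c,25))
for nm,u,v,z in(("bottle",160,159,50),("cork",154,255,20),("tape",291,160,18),("marbleR",262,177,0),("marbleR2",263,264,0)): print(nm,plane("top",u,v,z))
```

```text
base top ((516.9210815429688, -341.1785888671875), (117.79061126708984, 79.68434143066406), 88.5049057006836)
base side ((517.5213623046875, -341.0830078125), (112.02758026123047, 72.25672912597656), 88.08200073242188)
copper top ((502.49200439453125, 267.0487365722656), (39.92646789550781, 27.707786560058594), 3.8912880420684814)
flange top [475.3 269.2] [529.9 285.4] [503.8 278.8]
flange top [475.  231.2] [529.6 250.1] [501.4 239.9]
side flange (226.95362854003906, 329.3627014160156) (12.85355281829834, 21.34630584716797) [508.4 277.8  30. ]
bore [504.8 281.   30. ]
clip top [ 519.5 -313.6   25. ]
clip top [ 516.4 -369.6   25. ]
clip side [ 514.9 -374.2   25. ]
clip side [ 519.5 -316.3   25. ]
bottle [674.6 231.9  50. ]
cork [359.4 239.1  20. ]
tape [ 688.8 -202.3   18. ]
marbleR [ 632.2 -105.2    0. ]
marbleR2 [ 339.  -116.7    0. ]
```

Holder is at about (517,-341), yaw about -1.7°, consistent across views and matching the 80x120 base. Spool is at about (503,264), axis along y, consistent with its 40 mm width. Moving over the trough.

```bash
cat >> h.py <<'E'
def go(x,y,z,Rt=None):
    "shift (m) and turn (rad) in tool axes from measured pose to TCP target"
    s=readout.observe();Rc=R.from_rotvec(s["ee_rot"])
    d=Rc.inv().apply(np.array([x,y,z])-s["eef_pos"])/1000
    a=(Rc.inv()*Rt).as_rotvec() if Rt is not None else None
    print("shift",d.round(4),"turn",None if a is None else a.round(3));st(s)
def st(s=None):
    s=s or readout.observe();print("t",round(s["clock"],2),"p",s["eef_pos"].round(1),"z",R.from_rotvec(s["ee_rot"]).as_matrix()[:,2].round(3),"x",R.from_rotvec(s["ee_rot"]).as_matrix()[:,0].round(3),"F",s["contact_force"].round(1),"g",round(s["grip_width"],3),round(s["finger_force"],1),"j",s["joints"].round(2))
E
python3 -m creep '[[0.183,-0.063,-0.08,0,0,0.449,1],[0.183,-0.063,-0.08,0,0,0.449,1],[0.183,-0.063,-0.08,0,0,0.449,1],[0.183,-0.063,-0.08,0,0,0.449,1],[0.183,-0.063,-0.08,0,0,0.449,1]]'
python3 -m creep '[[0.08,-0.125,0,0,0,0,1],[0.08,-0.125,0,0,0,0,1],[0.08,-0.125,0,0,0,0,1],[0.08,-0.125,0,0,0,0,1]]'
python3 -m creep '[[0.08,-0.125,0,0,0,0,1],[0.08,-0.125,0,0,0,0,1],[0.08,-0.125,0,0,0,0,1],[0.08,-0.125,0,0,0,0,1]]'
python3 -c "
from h import *
go(503.5,264,130,R.from_euler('x',180,degrees=True))"
```

```text
clock: 0.52
eef_pos: [419.0, -449.3, 302.1]
ee_rot: [-3.141, 0.006, 0.001]
contact_force: [0.7, -0.6, 0.2]
grip_width: 1.0
finger_force: 0.0
clock: 0.85
eef_pos: [501.3, -319.7, 301.6]
ee_rot: [-3.139, -0.01, -0.002]
contact_force: [0.8, 0.9, -0.5]
grip_width: 0.998
finger_force: 0.0
clock: 1.18
eef_pos: [580.4, -194.6, 301.4]
ee_rot: [-3.138, -0.01, -0.001]
contact_force: [-0.1, 1.3, -0.4]
grip_width: 1.004
finger_force: 0.0
shift [-0.0742 -0.4585  0.1727] turn [-0.003 -0.001  0.006]
t 1.18 p [ 580.4 -194.6  301.4] z [ 0.001  0.003 -1.   ] x [1.    0.006 0.001] F [-0.1  1.3 -0.4] g 1.004 0.0 j [ 0.54  0.23 -0.32  1.42  0.07  1.5  -1.34]
```

```bash
python3 -m creep '[[-0.025,-0.153,0,0,0,0,1],[-0.025,-0.153,0,0,0,0,1],[-0.025,-0.153,0,0,0,0,1],[-0.025,-0.153,0,0,0,0,1],[-0.025,-0.153,0,0,0,0,1]]' >/dev/null
python3 -m creep '[[-0.025,-0.153,0,0,0,0,1],[-0.025,-0.153,0,0,0,0,1],[-0.025,-0.153,0,0,0,0,1],[-0.025,-0.153,0,0,0,0,1],[-0.025,-0.153,0,0,0,0,1]]' >/dev/null
python3 -m creep '[[-0.025,-0.153,0.17,0,0,0,1],[-0.025,-0.153,0.17,0,0,0,1],[-0.025,-0.153,0.17,0,0,0,1],[-0.025,-0.153,0.17,0,0,0,1],[-0.025,-0.153,0.17,0,0,0,1]]' >/dev/null
python3 -c "
from h import *
go(503.5,264,110,R.from_euler('x',180,degrees=True))
s=imaging.capture('side');t=imaging.capture('top')
cv2.imwrite('pics/a.png',np.hstack([cv2.resize(s[260:370,180:290],(400,400)),cv2.resize(t[160:260,100:200],(400,400))]))"
```

```text
shift [-0.0021 -0.02    0.0363] turn [ 0.001 -0.    -0.001]
t 2.43 p [505.5 244.  146.3] z [ 0.    -0.001 -1.   ] x [ 1.    -0.001  0.   ] F [1.1 0.1 0.6] g 1.002 0.0 j [ 0.06  0.24 -0.63  1.75  0.15  1.2  -2.19]
```

View pics/a.png

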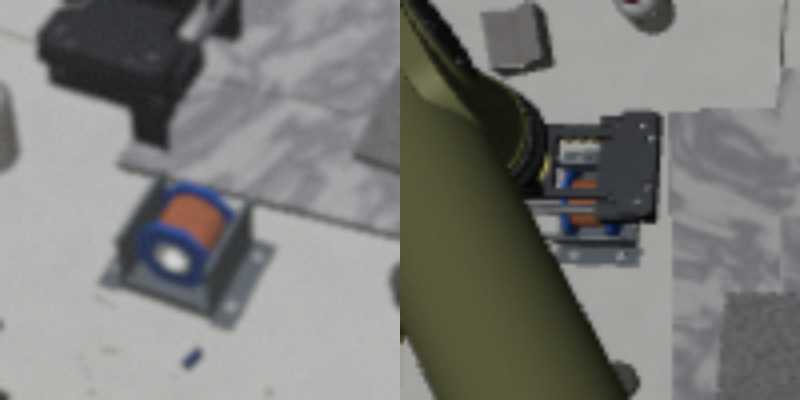

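The left half (side view) shows the gripper above and beyond the spool; the right half (top view) shows it nearly over the trough. Need 20 mm more in y, then down and grip.

```bash
python3 -m creep '[[-0.002,-0.02,0.03,0,0,0,1],[-0.002,-0.02,0.07,0,0,0,1],[-0.002,-0.02,0.1,0,0,0,1],[-0.002,-0.02,0.127,0,0,0,1],[-0.002,-0.02,0.127,0,0,0,1]]' 25
python3 -m creep '[[0,0,0,0,0,0,0.3],[0,0,0,0,0,0,0.3],[0,0,0,0,0,0,0.3],[0,0,0,0,0,0,0.3],[0,0,0,0,0,0,0.3]]' 25
python3 -m creep '[[0,0,0,0,0,0,0.3],[0,0,0,0,0,0,0.3]]' 25
```

```text
clock: 2.95
eef_pos: [500.4, 260.1, 15.5]
ee_rot: [3.137, -0.002, -0.014]
contact_force: [-0.9, -2.1, -0.4]
grip_width: 1.001
finger_force: 0.0
clock: 3.37
eef_pos: [504.9, 264.0, 22.5]
ee_rot: [-3.141, 0.001, -0.004]
contact_force: [-0.2, 0.1, -0.2]
grip_width: 0.704
finger_force: 0.0
clock: 3.53
eef_pos: [504.1, 263.8, 21.4]
ee_rot: [-3.141, 0.0, -0.002]
contact_force: [0.3, -0.2, -0.3]
grip_width: 0.554
finger_force: 0.0
```

```bash
python3 -m creep '[[0,0,0,0,0,0,0.3],[0,0,0,0,0,0,0.3],[0,0,0,0,0,0,0.3],[0,0,0,0,0,0,0.3]]' 25
python3 -m creep '[[0,0,-0.01,0,0,0,0.3],[0,0,-0.03,0,0,0,0.3],[0,0,-0.05,0,0,0,0.3],[0,0,-0.08,0,0,0,0.3],[0,0,-0.1,0,0,0,0.3]]'
python3 -c "
from h import *
st()
s=imaging.capture('side');t=imaging.capture('top')
cv2.imwrite('pics/b.png',np.hstack([cv2.resize(s[240:370,180:310],(400,400)),cv2.resize(t[160:280,180:300],(400,400))]))"
```

```text
clock: 3.87
eef_pos: [503.8, 263.3, 21.0]
ee_rot: [3.141, -0.001, 0.0]
contact_force: [-0.6, -2.0, 2.7]
grip_width: 0.457
finger_force: 25.0
clock: 4.28
eef_pos: [503.6, 264.4, 122.8]
ee_rot: [-3.141, -0.001, -0.001]
contact_force: [1.8, 1.0, -2.7]
grip_width: 0.457
finger_force: 25.0
t 4.28 p [503.6 264.4 122.8] z [ 0.001  0.001 -1.   ] x [1.    0.    0.001] F [ 1.8  1.  -2.7] g 0.457 25.0 j [ 0.03  0.28 -0.64  1.76  0.18  1.16 -2.24]
```

View pics/b.png

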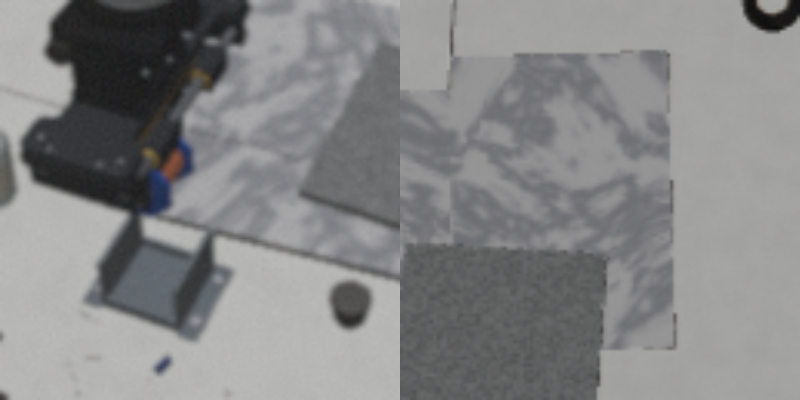

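Left (side): the spool is out and held, the trough empty. Right (top): bench right of the marble (edge at about (262,177)-(263,264)) is clear for the put-down near (525,-175).

```bash
python3 -m creep '[[0.01,0.03,-0.02,0,0,0,0.3],[0.01,0.07,-0.02,0,0,0,0.3],[0.01,0.11,-0.02,0,0,0,0.3],[0.01,0.15,-0.02,0,0,0,0.3]]' >/dev/null
python3 -m creep '[[0.01,0.04,0,0,0,0,0.3],[0.01,0.08,0,0,0,0,0.3],[0.01,0.12,0,0,0,0,0.3],[0.01,0.16,0,0,0,0,0.3]]' >/dev/null
python3 -m creep '[[0,0.04,0,0,0,0,0.3],[0,0.08,0,0,0,0,0.3],[0,0.11,0,0,0,0,0.3],[0,0.129,0,0,0,0,0.3],[0,0.129,0,0,0,0,0.3]]'
python3 -m creep '[[0,0,0.03,0,0,0,0.3],[0,0,0.06,0,0,0,0.3],[0,0,0.09,0,0,0,0.3],[0,0,0.11,0,0,0,0.3],[0,0,0.11,0,0,0,0.3]]'
python3 -c "
from h import *
go(525,-175,17.5,R.from_euler('x',180,degrees=True))"
```

```text
clock: 5.47
eef_pos: [521.5, -181.6, 138.9]
ee_rot: [3.14, -0.013, -0.005]
contact_force: [0.5, 0.1, -2.8]
grip_width: 0.454
finger_force: 25.0
clock: 5.88
eef_pos: [518.6, -172.7, 24.8]
ee_rot: [-3.137, -0.002, 0.017]
contact_force: [-0.8, 0.4, -3.2]
grip_width: 0.452
finger_force: 25.0
shift [0.0065 0.0024 0.0072] turn [-0.005  0.011  0.001]
t 5.88 p [ 518.6 -172.7   24.8] z [-0.011  0.005 -1.   ] x [ 1.     0.001 -0.011] F [-0.8  0.4 -3.2] g 0.452 25.0 j [ 0.57  0.32 -0.34  1.9   0.12  0.96 -1.39]
```

```bash
python3 -m creep '[[0,0,0,0,0,0,0.3],[0,0,0,0,0,0,0.3],[0,0,0.003,0,0,0,0.3],[0,0,0.006,0,0,0,0.3],[0,0,0.009,0,0,0,0.3]]'
python3 -c "
from h import *
go(525,-175,17.5,R.from_euler('x',180,degrees=True))"
```

```text
clock: 6.3
eef_pos: [524.5, -175.6, 22.8]
ee_rot: [3.141, -0.0, 0.003]
contact_force: [0.1, -0.2, -2.6]
grip_width: 0.452
finger_force: 25.0
shift [ 0.0005 -0.0006  0.0053] turn [ 0.001 -0.002 -0.   ]
t 6.3 p [ 524.5 -175.6   22.8] z [ 0.002 -0.001 -1.   ] x [ 1.    -0.     0.002] F [ 0.1 -0.2 -2.6] g 0.452 25.0 j [ 0.57  0.32 -0.34  1.89  0.13  0.94 -1.4 ]
```

```bash
python3 -m creep '[[0,0,0.002,0,0,0,0.3],[0,0,0.004,0,0,0,0.3],[0,0,0.005,0,0,0,0.3],[0,0,0.006,0,0,0,0.3],[0,0,0.006,0,0,0,0.3]]'
python3 -c "
from h import *
st()"
```

```text
clock: 6.72
eef_pos: [523.6, -175.4, 17.0]
ee_rot: [3.141, -0.0, -0.001]
contact_force: [-4.0, 1.3, 6.8]
grip_width: 0.451
finger_force: 25.0
t 6.72 p [ 523.6 -175.4   17. ] z [-0.001 -0.    -1.   ] x [ 1.    -0.    -0.001] F [-4.   1.3  6.8] g 0.451 25.0 j [ 0.57  0.33 -0.33  1.9   0.13  0.93 -1.4 ]
```

```bash
python3 -m creep '[[0,0,-0.001,0,0,0,0.9],[0,0,-0.001,0,0,0,0.9],[0,0,-0.001,0,0,0,0.9],[0,0,-0.001,0,0,0,0.9],[0,0,-0.001,0,0,0,0.9]]' >/dev/null
python3 -m creep '[[0,0,-0.01,0,0,0,1],[0,0,-0.04,0,0,0,1],[0,0,-0.08,0,0,0,1],[0,0,-0.12,0,0,0,1],[0,0,-0.15,0,0,0,1]]'
python3 -m creep '[[-0.06,0,-0.03,0,0,0,1],[-0.1,0,-0.03,0,0,0,1],[-0.1,0.1,-0.03,0,0,0,1],[-0.1,0.15,-0.03,0,0,0,1],[-0.1,0.15,-0.03,0,0,0,1]]'
python3 -c "
from h import *
st()
s=imaging.capture('side');t=imaging.capture('top')
cv2.imwrite('pics/side1.png',s);cv2.imwrite('pics/top1.png',t)
cv2.imwrite('pics/c.png',np.hstack([cv2.resize(s[150:280,230:360],(400,400)),cv2.resize(t[150:270,250:370],(400,400))]))"
```

```text
clock: 7.55
eef_pos: [524.6, -175.3, 171.0]
ee_rot: [3.14, 0.0, 0.005]
contact_force: [0.7, -0.1, -0.1]
grip_width: 0.989
finger_force: 0.0
clock: 7.97
eef_pos: [426.1, -299.8, 198.4]
ee_rot: [3.139, 0.002, 0.004]
contact_force: [0.8, -0.8, 0.2]
grip_width: 1.002
finger_force: 0.0
t 7.97 p [ 426.1 -299.8  198.4] z [ 0.002 -0.003 -1.   ] x [1.    0.001 0.002] F [ 0.8 -0.8  0.2] g 1.002 0.0 j [ 0.77  0.07 -0.22  1.8   0.02  1.27 -1.02]
```

View pics/c.png

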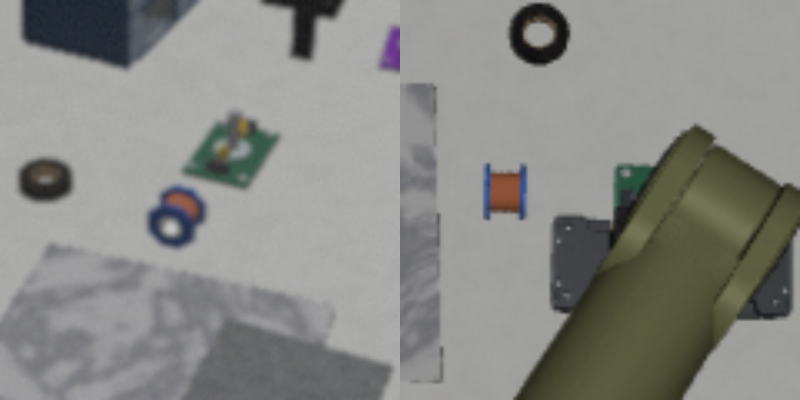

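Left (side): the spool lies free on the bench, with the holder behind it. Right (top): its axis runs along y, flanges at about (396/3.33...) i.e. image (276,207) and (287,207). Measuring its pose.

Run:
```python
from h import *
np.set_printoptions(precision=1,suppress=True)
t=cv2.imread("pics/top1.png")
x0,y0,k=265,190,6
c=cv2.resize(t[y0:y0+35,x0:x0+35],None,fx=k,fy=k,interpolation=cv2.INTER_CUBIC)
m=cv2.inRange(cv2.cvtColor(c,cv2.COLOR_BGR2HSV),np.array((95,90,40)),np.array((130,255,255)))
for q in sorted(cv2.findContours(m,0,2)[0],key=cv2.contourArea)[-2:]:
    q=(q[:,0]+.5)/k-.5+[x0,y0];w=np.array([plane("top",*p,40)[:2] for p in q],np.float32)
    print("flange",w.min(0),w.max(0),(w.min(0)+w.max(0))/2,cv2.minAreaRect(w))
```

```text
flange [ 497.2 -157.6] [ 550.2 -151.5] [ 523.7 -154.6] ((523.7139282226562, -154.34962463378906), (53.018226623535156, 5.451742649078369), 1.3239433765411377)
flange [ 497.9 -193. ] [ 549.3 -187.2] [ 523.6 -190.1] ((523.6270141601562, -190.136962890625), (51.381874084472656, 5.770244598388672), 0.2532852292060852)
```

```bash
for i in 1 2 3; do python3 -m creep '[[0,0,0,0,0,-0.12,1],[0,0,0,0,0,-0.24,1],[0,0,0,0,0,-0.36,1],[0,0,0,0,0,-0.48,1],[0,0,0,0,0,-0.5236,1]]'>/dev/null; done
for i in 1 2; do python3 -m creep '[[0,0,0,0,0.1,0,1],[0,0,0,0,0.2,0,1],[0,0,0,0,0.3,0,1],[0,0,0,0,0.3927,0,1]]'>/dev/null; done
python3 -c "
from h import *
c=2**-.5
Rt=R.from_matrix(np.c_[[0,c,c],[1,0,0],[0,c,-c]])
go(523.6,-241.7,77.2,Rt)"
```

```text
shift [-0.0445  0.0964  0.1255] turn [ 0.001 -0.004  0.   ]
t 9.98 p [ 427.  -299.4  197.1] z [ 0.001  0.71  -0.705] x [-0.     0.705  0.71 ] F [0.7 0.  0.1] g 1.001 0.0 j [ 1.03  0.53 -0.2   1.45 -0.41  1.78  0.86]
```

```bash
python3 -m creep '[[-0.01,0.024,0.03,0,0,0,1],[-0.02,0.048,0.06,0,0,0,1],[-0.03,0.072,0.09,0,0,0,1],[-0.044,0.096,0.125,0,0,0,1],[-0.044,0.096,0.125,0,0,0,1]]'>/dev/null
python3 -m creep '[[0,0,0,0,0,0,1],[0,0,0.02,0,0,0,1],[0,0,0.04,0,0,0,1],[0,0,0.05,0,0,0,1],[0,0,0.05,0,0,0,1]]'
python3 -c "
from h import *
c=2**-.5
Rt=R.from_matrix(np.c_[[0,c,c],[1,0,0],[0,c,-c]])
go(523.6,-178.1,13.6,Rt)"
```

```text
clock: 10.82
eef_pos: [521.9, -205.0, 41.6]
ee_rot: [-1.758, -1.759, -0.728]
contact_force: [0.7, 0.6, -0.2]
grip_width: 1.0
finger_force: 0.0
shift [-0.0008  0.0018  0.0388] turn [-0.001 -0.001 -0.   ]
t 10.82 p [ 521.9 -205.    41.6] z [-0.001  0.708 -0.706] x [0.    0.706 0.708] F [ 0.7  0.6 -0.2] g 1.0 0.0 j [ 0.88  0.69 -0.25  1.54 -0.45  1.45  0.81]
```

```bash
python3 -m creep '[[-0.001,0.002,0.012,0,0,0,1],[-0.001,0.002,0.022,0,0,0,1],[-0.001,0.002,0.032,0,0,0,1],[-0.001,0.002,0.038,0,0,0,1],[-0.001,0.002,0.038,0,0,0,1]]' 50
python3 -m creep '[[0,0,0,0,0,0,0.4],[0,0,0,0,0,0,0.4],[0,0,0,0,0,0,0.4],[0,0,0,0,0,0,0.4],[0,0,0,0,0,0,0.4]]' 50
python3 -m creep '[[0,0,0,0,0,0,0.4],[0,0,0,0,0,0,0.4],[0,0,0,0,0,0,0.4],[0,0,0,0,0,0,0.4]]' 50
python3 -c "
from h import *
st()
s=imaging.capture('side');t=imaging.capture('top')
cv2.imwrite('pics/d.png',np.hstack([cv2.resize(s[150:280,230:360],(400,400)),cv2.resize(t[150:270,250:370],(400,400))]))"
```

```text
clock: 11.23
eef_pos: [524.1, -178.1, 13.0]
ee_rot: [-1.758, -1.759, -0.728]
contact_force: [1.1, 0.9, 0.3]
grip_width: 1.001
finger_force: 0.0
clock: 11.65
eef_pos: [524.9, -180.4, 14.0]
ee_rot: [-1.761, -1.76, -0.729]
contact_force: [0.4, 0.5, -0.5]
grip_width: 0.71
finger_force: 0.0
clock: 11.98
eef_pos: [524.9, -180.1, 14.0]
ee_rot: [-1.761, -1.76, -0.729]
contact_force: [0.6, -1.4, 0.2]
grip_width: 0.584
finger_force: 50.0
t 11.98 p [ 524.9 -180.1   14. ] z [ 0.001  0.707 -0.707] x [0.    0.707 0.707] F [ 0.6 -1.4  0.2] g 0.584 50.0 j [ 0.86  0.71 -0.26  1.59 -0.46  1.38  0.82]
```

View pics/d.png

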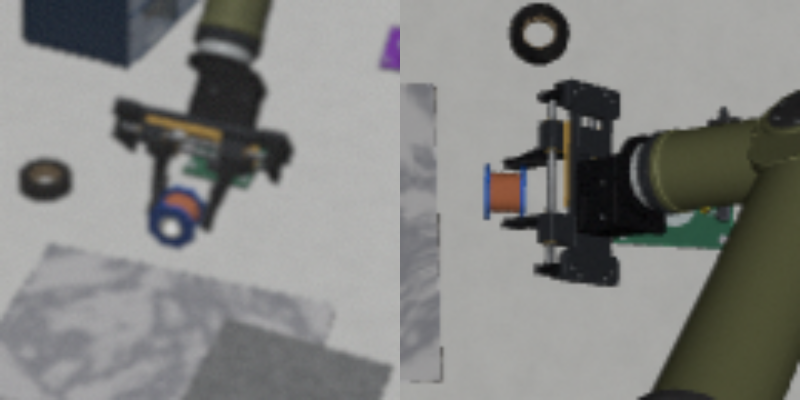

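Both views show the fingers tilted 45°, gripping the -y flange across its flats, with the opening right for 52 mm. Lift and turn 90° about the closing axis.

```bash
python3 -m creep '[[0.01,0,-0.01,0,0,0,0.4],[0.03,0,-0.03,0,0,0,0.4],[0.055,0,-0.055,0,0,0,0.4],[0.08,0,-0.08,0,0,0,0.4],[0.1,0,-0.1,0,0,0,0.4]]' 55
for i in 1 2 3; do python3 -m creep '[[0,0,0,0,-0.11,0,0.4],[0,0,0,0,-0.22,0,0.4],[0,0,0,0,-0.33,0,0.4],[0,0,0,0,-0.44,0,0.4],[0,0,0,0,-0.5236,0,0.4]]'; done | grep -A1 eef
python3 -c "
from h import *
c=2**-.5
Rm=R.from_matrix(np.c_[[0,c,-c],[1,0,0],[0,-c,-c]])
go(517,-353,140,Rm)"
```

```text
clock: 12.5
eef_pos: [524.7, -179.9, 158.2]
ee_rot: [-1.76, -1.762, -0.729]
contact_force: [1.2, 0.7, -2.5]
grip_width: 0.584
finger_force: 55.0
eef_pos: [524.9, -178.7, 157.2]
ee_rot: [-2.084, -2.088, -0.271]
--
eef_pos: [524.6, -177.8, 156.6]
ee_rot: [2.077, 2.08, -0.277]
--
eef_pos: [524.6, -177.7, 155.7]
ee_rot: [1.756, 1.758, -0.729]
shift [-0.1123 -0.008   0.1355] turn [0.003 0.004 0.   ]
t 13.75 p [ 524.6 -177.7  155.7] z [ 0.003 -0.71  -0.704] x [-0.     0.704 -0.71 ] F [-0.2  0.7 -3.4] g 0.582 55.0 j [ 0.13  0.25 -0.38  1.93  0.88  1.35 -0.62]
```

```bash
python3 -m creep '[[-0.02,-0.002,0.025,0,0,0,0.4],[-0.045,-0.004,0.055,0,0,0,0.4],[-0.07,-0.006,0.085,0,0,0,0.4],[-0.095,-0.008,0.115,0,0,0,0.4],[-0.112,-0.008,0.135,0,0.004,0,0.4]]'>/dev/null
python3 -m creep '[[0,0,0,0,0,0,0.4],[0,0,0,0,0,0,0.4],[0,0,0,0,0,0,0.4]]'
python3 - <<'E'
from h import *
st()
s=imaging.capture('side');t=imaging.capture('top')
cv2.imwrite('pics/side2.png',s);cv2.imwrite('pics/top2.png',t)
cv2.imwrite('pics/e.png',np.hstack([cv2.resize(s[145:225,265:345],(400,400),interpolation=2),cv2.resize(t[170:250,292:372],(400,400),interpolation=2)]))
p=readout.observe()["eef_pos"]
print(proj("side",p+[0,12,-6]),proj("top",p+[0,12,-6]))
E
```

```text
clock: 14.42
eef_pos: [516.6, -353.5, 138.8]
ee_rot: [1.764, 1.763, -0.725]
contact_force: [0.0, 0.1, -3.2]
grip_width: 0.58
finger_force: 55.0
t 14.42 p [ 516.6 -353.5  138.8] z [-0.    -0.703 -0.711] x [ 0.001  0.711 -0.703] F [ 0.   0.1 -3.2] g 0.58 55.0 j [ 0.34  0.25 -0.24  1.96  0.98  1.09 -0.43]
[306.81302334 168.70297894] [335.9790283  205.22888871]
```

View pics/e.png

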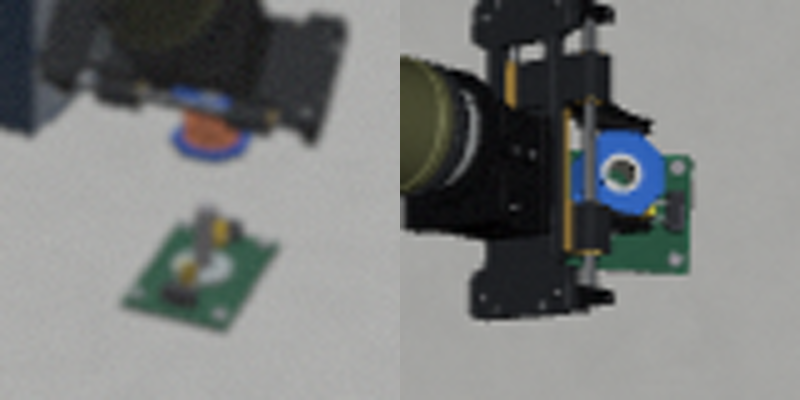

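Left (side): spool upright above the spindle (lower flange around (307,173), spindle tip at about (306,188)). Right (top): bore at about (336.4,204.4). Measuring offsets in each camera.

Run:
```python
from h import *
np.set_printoptions(precision=2,suppress=True)
k=8
def crop(im,x0,y0,w,h): return cv2.resize(im[y0:y0+h,x0:x0+w],None,fx=k,fy=k,interpolation=cv2.INTER_CUBIC)
B=(np.array((95,90,40)),np.array((130,255,255)))
t=cv2.imread("pics/top2.png");x0,y0=318,190
m=cv2.inRange(cv2.cvtColor(crop(t,x0,y0,34,30),cv2.COLOR_BGR2HSV),*B)
cs,hi=cv2.findContours(m,cv2.RETR_CCOMP,cv2.CHAIN_APPROX_NONE)
for q,h in zip(cs,hi[0]):
    if cv2.contourArea(q)>500:
        mm=cv2.moments(q);c=np.array([mm["m10"],mm["m01"]])/mm["m00"];c=(c+.5)/k-.5+[x0,y0]
        b=cv2.boundingRect(q);print("hole" if h[3]>=0 else "outer",c,cv2.contourArea(q)/k/k,plane("top",*c,153),"box",np.array(b)/k+[x0,y0,0,0])
s=cv2.imread("pics/side2.png");x0,y0=292,150
m=cv2.inRange(cv2.cvtColor(crop(s,x0,y0,30,30),cv2.COLOR_BGR2HSV),*B)
for q in cv2.findContours(m,0,2)[0]:
    if cv2.contourArea(q)>300: b=cv2.boundingRect(q);print("side blue",np.array(b)/k+[x0,y0,0,0])
C=np.array([516.6,-341.5,132.8])
for dz in(-20,-15,15,20):print(dz,proj("side",C+[0,0,dz]),[proj("side",C+[a,b,dz]).round(1).tolist() for a,b in((-27,0),(27,0),(0,27),(0,-27))])
# spindle shaft & disc
t0=cv2.imread("pics/top0.png");s0=cv2.imread("pics/side0.png")
for n,im,(x0,y0,w,h) in(("top",t0,(322,202,20,20)),("side",s0,(296,190,18,20))):
    hsv=cv2.cvtColor(crop(im,x0,y0,w,h),cv2.COLOR_BGR2HSV)
    m=cv2.inRange(hsv,np.array((0,0,140)),np.array((180,50,255)))
    m=cv2.morphologyEx(m,cv2.MORPH_CLOSE,np.ones((9,9)))
    q=cv2.convexHull(max(cv2.findContours(m,0,1)[0],key=cv2.contourArea))
    c,ax,an=cv2.fitEllipse(q);c=(np.array(c)+.5)/k-.5+[x0,y0];print(n,"disc",c,np.array(ax)/k,plane(n,*c,12))
    for z in(12,62):print(n,"pred spindle",z,proj(n,(517,-341,z)))
```

```text
outer [327.21 205.5 ] 24.171875 [ 512.7  -311.82  153.  ] box [326.25 200.25   2.75  11.  ]
outer [337.08 203.84] 208.34375 [ 518.42 -341.56  153.  ] box [330.88 195.62  14.5   17.75]
hole [335.81 204.13] 51.078125 [ 517.43 -337.73  153.  ] box [332.   200.62   8.5    8.  ]
side blue [299.62 170.75  15.5    6.25]
side blue [307.88 163.62   3.88   3.12]
side blue [299.   161.62   6.5    3.75]
-20 [306.81 173.81] [[314.4, 175.3], [299.3, 172.3], [304.4, 177.5], [309.2, 170.2]]
-15 [306.9  172.54] [[314.5, 174.1], [299.4, 171.0], [304.5, 176.2], [309.2, 169.0]]
15 [307.41 164.77] [[315.1, 166.3], [299.8, 163.3], [305.0, 168.4], [309.8, 161.3]]
20 [307.5  163.45] [[315.2, 165.0], [299.9, 162.0], [305.0, 167.0], [309.9, 160.0]]
top disc [331.83 211.26] [11.36 11.72] [ 517.62 -341.13   12.  ]
top pred spindle 12 [331.79 211.44]
top pred spindle 62 [333.49 209.06]
side disc [307.66 198.25] [3.99 5.92] [ 508.73 -345.9    12.  ]
side pred spindle 12 [305.04 198.46]
side pred spindle 62 [305.82 186.52]
```

```bash
cat >> h.py <<'E'
c=2**-.5
Rm=R.from_matrix(np.c_[[0,c,-c],[1,0,0],[0,-c,-c]])
E
python3 -c "
from h import *
go(517.6,-354.5,95,Rm)"
```

```text
shift [0.0296 0.0001 0.0326] turn [ 0.002 -0.005  0.001]
t 14.52 p [ 517.5 -352.6  139. ] z [ 0.002 -0.704 -0.711] x [-0.001  0.711 -0.704] F [-0.5  1.4 -2.9] g 0.581 55.0 j [ 0.34  0.25 -0.24  1.96  0.98  1.09 -0.43]
```

```bash
python3 -m creep '[[0.007,0.0008,0.008,0,-0.005,0,0.4],[0.015,0.0008,0.016,0,-0.005,0,0.4],[0.023,0.0008,0.024,0,-0.005,0,0.4],[0.0304,0.0008,0.0318,0,-0.005,0,0.4],[0.0304,0.0008,0.0318,0,-0.005,0,0.4]]' >/dev/null
python3 -m creep '[[0,0,0,0,0,0,0.4],[0,0,0,0,0,0,0.4]]' >/dev/null
python3 - <<'E'
from h import *
for i in range(3):
    s=imaging.capture('side');st()
t=imaging.capture('top')
cv2.imwrite('pics/side3.png',s);cv2.imwrite('pics/top3.png',t)
cv2.imwrite('pics/f.png',np.hstack([cv2.resize(s[160:210,280:330],(400,400),interpolation=2),cv2.resize(t[185:235,307:357],(400,400),interpolation=2)]))
E
```

```text
t 15.15 p [ 517.9 -355.5   95.5] z [ 0.    -0.708 -0.706] x [ 0.     0.706 -0.708] F [-0.6 -0.3 -1.7] g 0.581 55.0 j [ 0.33  0.32 -0.22  1.98  1.04  1.05 -0.53]
t 15.2 p [ 518.  -355.6   95.7] z [ 0.001 -0.708 -0.706] x [ 0.001  0.706 -0.708] F [ 1.   0.3 -2.5] g 0.581 55.0 j [ 0.33  0.32 -0.22  1.98  1.04  1.05 -0.53]
t 15.25 p [ 518.  -355.6   95.8] z [ 0.001 -0.708 -0.706] x [ 0.001  0.706 -0.708] F [-0.3 -0.5 -3.2] g 0.586 55.0 j [ 0.33  0.32 -0.22  1.98  1.04  1.05 -0.53]
```

View pics/f.png

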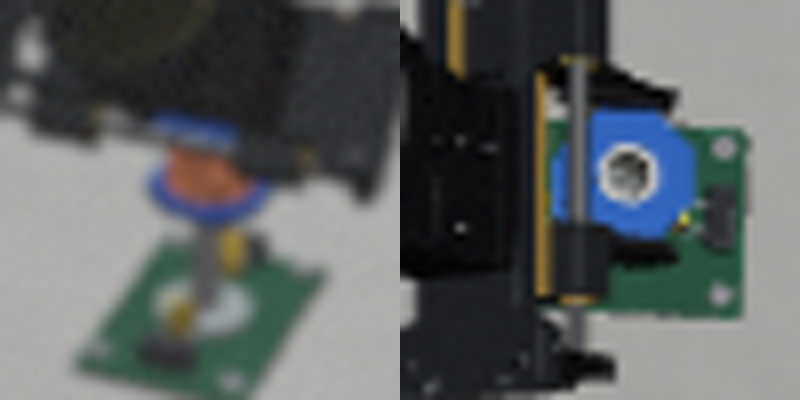

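Left (side): spool directly above the spindle, shaft at (305.6,189), flange centre at (306.2,183). Right (top): bore centre at (335.75,206.5) against a predicted axis of (335.2,206.7), so shift about 1.2 mm in +y and descend.

```bash
python3 -m creep '[[0.0009,-0.0005,-0.0009,0,0,0,0.4],[0.0029,-0.0005,0.0011,0,0,0,0.4],[0.005,-0.0005,0.0032,0,0,0,0.4],[0.0071,-0.0005,0.0053,0,0,0,0.4],[0.0092,-0.0005,0.0074,0,0,0,0.4]]' 58
python3 -c "
from h import *
st()"
```

```text
clock: 15.72
eef_pos: [517.0, -354.7, 83.5]
ee_rot: [1.759, 1.758, -0.731]
contact_force: [0.3, -2.0, -1.0]
grip_width: 0.587
finger_force: 58.0
t 15.72 p [ 517.  -354.7   83.5] z [-0.    -0.709 -0.705] x [ 0.     0.705 -0.709] F [ 0.3 -2.  -1. ] g 0.587 58.0 j [ 0.33  0.34 -0.22  1.99  1.06  1.04 -0.55]
```

```bash
python3 -m creep '[[0.002,0,0.002,0,0,0,0.4],[0.004,0,0.004,0,0,0,0.4],[0.006,0,0.006,0,0,0,0.4],[0.008,0,0.008,0,0,0,0.4],[0.0085,0,0.0085,0,0,0,0.4]]'
python3 -c "
from h import *
st()"
```

```text
clock: 16.13
eef_pos: [517.0, -355.0, 71.4]
ee_rot: [1.759, 1.758, -0.731]
contact_force: [0.6, -4.2, -0.4]
grip_width: 0.582
finger_force: 58.0
t 16.13 p [ 517.  -355.    71.4] z [-0.001 -0.709 -0.705] x [ 0.     0.705 -0.709] F [ 0.6 -4.2 -0.4] g 0.582 58.0 j [ 0.32  0.35 -0.22  1.99  1.07  1.03 -0.58]
```

```bash
python3 -m creep '[[0.0013,0,0.0027,0,0,0,0.4],[0.0033,0,0.0047,0,0,0,0.4],[0.0053,0,0.0067,0,0,0,0.4],[0.0073,0,0.0087,0,0,0,0.4],[0.0093,0,0.0107,0,0,0,0.4]]'
python3 -c "
from h import *
st()"
```

```text
clock: 16.55
eef_pos: [517.1, -355.3, 57.0]
ee_rot: [1.759, 1.759, -0.73]
contact_force: [1.4, -3.4, 0.1]
grip_width: 0.585
finger_force: 58.0
t 16.55 p [ 517.1 -355.3   57. ] z [-0.    -0.708 -0.706] x [ 0.     0.706 -0.708] F [ 1.4 -3.4  0.1] g 0.585 58.0 j [ 0.32  0.38 -0.21  2.    1.09  1.02 -0.61]
```

```bash
python3 -m creep '[[0.0004,0,0.0014,0,0,0,0.4],[0.0013,0,0.0023,0,0,0,0.4],[0.0022,0,0.0032,0,0,0,0.4],[0.003,0,0.004,0,0,0,0.4]]'
python3 -m creep '[[0.0008,0,0.0008,0,0,0,0.4],[0.0016,0,0.0016,0,0,0,0.4],[0.0024,0,0.0024,0,0,0,0.4]]'
python3 -c "
from h import *
st()"
```

```text
clock: 16.88
eef_pos: [517.0, -355.5, 51.8]
ee_rot: [1.76, 1.76, -0.73]
contact_force: [0.3, -1.7, -1.1]
grip_width: 0.586
finger_force: 58.0
clock: 17.13
eef_pos: [517.1, -356.0, 49.0]
ee_rot: [1.759, 1.759, -0.73]
contact_force: [-0.6, -1.4, 1.1]
grip_width: 0.584
finger_force: 58.0
t 17.13 p [ 517.1 -356.    49. ] z [-0.    -0.708 -0.706] x [ 0.     0.706 -0.708] F [-0.6 -1.4  1.1] g 0.584 58.0 j [ 0.32  0.39 -0.21  2.    1.1   1.01 -0.62]
```

Contact with the clips is beginning, about 11 mm above home. Pressing on gently.

```bash
python3 -m creep '[[0.0008,0,0.0008,0,0,0,0.4],[0.0016,0,0.0016,0,0,0,0.4],[0.0021,0,0.0021,0,0,0,0.4]]'
python3 -m creep '[[0.0007,0,0.0007,0,0,0,0.4],[0.0014,0,0.0014,0,0,0,0.4]]' | sed -n 2,4p
python3 -c "
from h import *
st()"
```

```text
clock: 17.38
eef_pos: [517.3, -356.7, 47.2]
ee_rot: [1.758, 1.757, -0.732]
contact_force: [-1.7, -0.7, 7.5]
grip_width: 0.583
finger_force: 58.0
eef_pos: [517.6, -357.0, 46.3]
ee_rot: [1.758, 1.755, -0.732]
contact_force: [-3.0, 1.8, 11.3]
t 17.55 p [ 517.6 -357.    46.3] z [ 0.    -0.711 -0.703] x [ 0.002  0.703 -0.711] F [-3.   1.8 11.3] g 0.584 58.0 j [ 0.32  0.4  -0.21  2.    1.11  1.01 -0.63]
```

```bash
for i in 1 2 3; do python3 -m creep '[[0.0007,0,0.0005,0,0,0,0.4],[0.0013,0,0.0009,0,0,0,0.4]]' | sed -n '2p;4p'; done
python3 -c "
from h import *
st()"
```

```text
eef_pos: [518.0, -357.1, 45.6]
contact_force: [-2.3, 1.4, 13.6]
eef_pos: [518.3, -357.1, 44.7]
contact_force: [-1.5, 0.8, 11.9]
eef_pos: [518.3, -355.7, 41.1]
contact_force: [0.7, -2.2, 3.3]
t 18.05 p [ 518.3 -355.7   41.1] z [ 0.002 -0.709 -0.705] x [ 0.002  0.705 -0.709] F [ 0.7 -2.2  3.3] g 0.582 58.0 j [ 0.31  0.41 -0.21  2.    1.12  1.01 -0.64]
```

```bash
for i in 1 2; do python3 -m creep '[[0.0006,0,0.0008,0,0,0,0.4],[0.001,0,0.0012,0,0,0,0.4],[0.001,0,0.0012,0,0,0,0.4]]' | sed -n '2p;4p'; done
python3 -c "
from h import *
st()"
```

```text
eef_pos: [517.0, -355.4, 37.2]
contact_force: [1.9, -4.2, 0.9]
eef_pos: [517.1, -355.7, 37.1]
contact_force: [-1.1, -1.4, 6.6]
t 18.55 p [ 517.1 -355.7   37.1] z [-0.001 -0.709 -0.705] x [ 0.     0.705 -0.709] F [-1.1 -1.4  6.6] g 0.585 58.0 j [ 0.31  0.41 -0.21  2.    1.12  1.   -0.65]
```

```bash
python3 -m creep '[[0.0008,0,0.0008,0,0,0,0.4],[0.0014,0,0.0014,0,0,0,0.4],[0.0014,0,0.0014,0,0,0,0.4]]' | sed -n '2p;4p'
python3 -m creep '[[-0.0015,0,-0.0015,0,0,0,0.9],[-0.0015,0,-0.0015,0,0,0,0.9],[-0.0015,0,-0.0015,0,0,0,0.9],[-0.0015,0,-0.0015,0,0,0,0.9],[-0.0015,0,-0.0015,0,0,0,0.9]]'
python3 -m creep '[[0,0,0,0,0,0,1],[0,0,-0.015,0,0,0,1],[0,0,-0.04,0,0,0,1],[0,0,-0.08,0,0,0,1],[0,0,-0.12,0,0,0,1]]'
python3 -m creep '[[0,0,-0.04,0,0,0,1],[0,0,-0.08,0,0,0,1],[0,0,-0.1,0,0,0,1],[0,0,-0.1,0,0,0,1]]'
python3 - <<'E'
from h import *
st()
s=imaging.capture('side');t=imaging.capture('top')
cv2.imwrite('pics/side4.png',s);cv2.imwrite('pics/top4.png',t)
cv2.imwrite('pics/g.png',np.hstack([cv2.resize(s[170:220,280:330],(400,400),interpolation=2),cv2.resize(t[185:235,307:357],(400,400),interpolation=2)]))
E
```

```text
eef_pos: [517.2, -355.8, 37.0]
contact_force: [-3.9, 3.1, 17.5]
clock: 19.22
eef_pos: [516.7, -354.7, 35.3]
ee_rot: [1.76, 1.761, -0.73]
contact_force: [0.4, -0.1, -0.8]
grip_width: 0.854
finger_force: 0.0
clock: 19.63
eef_pos: [515.8, -269.2, 121.6]
ee_rot: [1.761, 1.76, -0.732]
contact_force: [1.1, -0.3, -0.2]
grip_width: 0.995
finger_force: 0.0
clock: 19.97
eef_pos: [520.5, -194.0, 196.1]
ee_rot: [1.753, 1.761, -0.717]
contact_force: [1.2, 0.6, -0.9]
grip_width: 0.996
finger_force: 0.0
t 19.97 p [ 520.5 -194.   196.1] z [ 0.011 -0.707 -0.707] x [ 0.     0.707 -0.707] F [ 1.2  0.6 -0.9] g 0.996 0.0 j [ 0.16  0.18 -0.37  1.92  0.86  1.36 -0.53]
```

View pics/g.png

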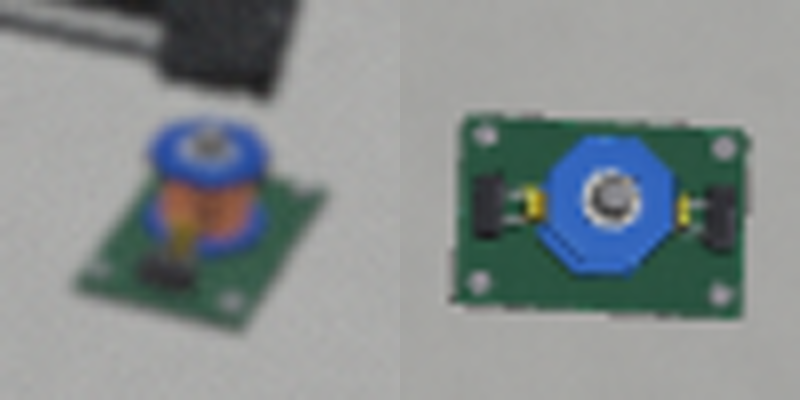

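Left (side): the spool sits upright on the holder with the spindle tip showing through its bore at about (306,188). Right (top): spool centred at (333.4,210), yellow clips at (323.9,210) and (342.5,211). Checking seat height and clip positions numerically.

Run:
```python
from h import *
np.set_printoptions(precision=2,suppress=True)
k=8
def comps(f,box,lo,hi,a):
    x0,y0,x1,y1=box;im=cv2.resize(cv2.imread(f)[y0:y1,x0:x1],None,fx=k,fy=k,interpolation=2)
    m=cv2.inRange(cv2.cvtColor(im,cv2.COLOR_BGR2HSV),np.array(lo),np.array(hi))
    return [(np.array(c[1])/k+[x0,y0],np.array(c[2])/k+[x0,y0,0,0]) for c in cents(m,a)]
Y=((20,100,80),(34,255,255))
for f in("top0","top4"):
    for c in comps(f"pics/{f}.png",(308,192,358,232),*Y,150):print(f,"yellow",*c)
for f in("side0","side4"):
    for c in comps(f"pics/{f}.png",(285,180,325,215),*Y,100):print(f,"yellow",*c)
B=((95,90,40),(130,255,255))
print("top",comps("pics/top4.png",(320,195,348,225),*B,800))
print("side",comps("pics/side4.png",(290,175,325,210),*B,300))
for z in(52,55):
    print(z,"pred top",proj("top",(517,-341,z)),"side",proj("side",(517,-341,z)),[proj("side",(517+27*np.cos(a),-341+27*np.sin(a),z)).round(1).tolist() for a in np.radians(range(0,360,45))])
```

```text
top0 yellow [324.04 210.46] [322.62 208.62   3.25   3.75]
top0 yellow [341.41 211.54] [339.88 209.5    3.25   4.25]
top4 yellow [323.79 210.54] [322.62 208.62   2.5    3.88]
top4 yellow [342.38 211.34] [341.75 209.5    1.38   3.88]
side0 yellow [309.   191.43] [307.75 189.25   2.88   4.75]
side0 yellow [302.65 199.71] [301.62 198.12   2.38   3.38]
side4 yellow [302.76 199.8 ] [301.88 198.25   2.12   3.38]
top [(array([332.85, 210.84]), array([323.88, 201.75,  18.  ,  18.12]))]
side [(array([306.15, 189.78]), array([298.88, 185.5 ,  14.5 ,   8.  ])), (array([298.84, 197.76]), array([297.38, 195.  ,   3.12,   5.38])), (array([309.8 , 199.76]), array([304.88, 195.38,   8.88,   7.25]))]
52 pred top [333.14 209.55] side [305.66 188.95] [[298.4, 187.4], [298.8, 190.5], [303.3, 192.8], [309.2, 192.8], [313.0, 190.5], [312.5, 187.4], [308.0, 185.2], [302.2, 185.2]]
55 pred top [333.25 209.41] side [305.71 188.22] [[298.4, 186.7], [298.8, 189.8], [303.3, 192.0], [309.3, 192.0], [313.1, 189.8], [312.5, 186.7], [308.0, 184.5], [302.2, 184.5]]
```

The clips' outer edges have not moved from their free positions (322.6 and 343.1 px, before and after). The upper flange's top edge (row 185.5) matches the prediction for z=52 (185.2). The spool is home.

```bash
python3 -c "
from rig import job
print(job.close_job())"
```

```text
the job is handed in; nothing more can be done
None
```

The job is handed in after about 20 s of robot time. The spool was set down and let go on the bench, taken again, and mounted on the green holder's spindle; force readings and the last pictures show it fully home, both clips snapped in, with the bottle, cork foot and tape never approached, but the hand-in call returned no verdict.

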